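# Open the push-and-turn sanitiser tub in the cold room

## Task

Open the tub of sanitiser tablets: press its child-resistant cap down hard and, keeping it pressed, turn it counter-clockwise until it comes free, then lift it off. Set the cap down flat, top side up, in the empty near half of the sheet pan, letting go only once it rests there, and leave the other things where they are.

Things in the scene. Friction and masses are not known exactly. Their poses are not given: they have to be found in the camera images.
- cap_mid (a point): Round grey ribbed cap of the tub, to be gripped round its side: 62 mm across, 34 mm high, about 40 g, hollow below, two raised curved arrows on its flat top. Point: on its axis, half-way up (17 mm below the top); z up out of the top, x fixed in the cap. Locked at the start, its x along the neck's x. Its lower edge is 7 mm above a 60 mm wide collar and over 15 mm above the tub's shoulder.
- cap_top (a point): Centre of the cap's flat top, 184 mm above the table when locked. Pressing: the cap goes straight down 7 mm to a hard stop against a springy seal, about 7 N to start it, 15 N at 4.5 mm, 19 N at the stop. Pressed less than 4.5 mm it is blocked by the notches of three lugs after a few degrees of turn.
- neck_seat (a point): Point on the upright axis of the tub's neck, where the middle of the locked cap is, 167 mm above the table; x, y along the tub's sides, z up. Kept pressed, the cap turns counter-clockwise seen from above: past 40 degrees it need no longer be pressed, from about 56 degrees its lugs are clear and it lifts straight off, at about 85 degrees it meets an end stop; 70 degrees is best.
- tub: White square sanitiser tub, 110 mm wide, shoulder 120 to 143 mm up, in a low square steel bracket (plate 150 mm square, walls 53 mm high) screwed to the table: it cannot move or turn. Once the cap is off, the neck and its seal reach 182 mm above the table. Origin: centre of the bracket's underside.
- pan_clear (a point): Aluminium sheet pan lying loose, 330 mm (x) by 240 mm (y), rim 25 mm high, floor 3 mm thick, 0.5 kg. Point: middle of its empty near half, on the floor's upper face, 81.5 mm from the pan's centre towards its -x; x along the length to the occupied far half, z up. The floor reaches 80 mm from the point towards -x and 117 mm to each side; the things in the pan begin 115 mm away.
- jug: White square jug with a small grey cap (37 mm across, off-centre) and a moulded handle, 210 mm high, fixed in a second bracket of the same kind as the tub's. It has nothing to do with the job; do not run into it. Origin: centre of the bracket's underside.
- brush_mid (a point): Scrubbing brush, 48 by 130 by 38 mm, lying in the far half of the pan. Point: its centre.
- vial_mid (a point): Small white test-strip vial, 38 mm across, 65 mm high, standing in the far half of the pan. Point: its centre.
- cup_mid (a point): Steel cup, 76 mm across, 85 mm high, standing beyond the tub. Point: its centre.
- sauce_mid (a point): White squeeze bottle, 60 mm across, 130 mm high, standing beyond the jug. Point: its centre.
There are look-alikes about, which are no part of the job. What is shaped like the tub but yellow is not meant.

How it is judged:
By the outcome, as a careful person would: the job done as asked, in the order asked, and still so for the second after the job is handed in, with the robot touching nothing.
It also fails if it takes over 54 s, if anything falls off the work surface, if the arm or the gripper's body presses on something with over 40 N, if the wrist force passes 120 N, or if a joint passes its speed limit or range.

## Robot

A 7-joint arm with a two-finger parallel gripper is mounted at the origin on the work surface. World frame = base frame: x ahead of the robot, y to its left, z up, the work surface at z = 0. Lengths are in m, angles in degrees, forces in N, time in s.
With the tool pointing down it reaches from about 0.35 to 0.775 m from the base axis. Payload 3.1 kg.
Tool frame: the origin (TCP) lies where the fingers leave the gripper's body, on its centre line; the fingertips stand 73 mm ahead of it and the grasp point (between the pads) lies 54 mm ahead of it; z points along the fingers, y is the line along which they close (so a half turn about z gives the same grasp; the last joint's range is limited). The gripper opens to 85 mm and grips with 20 to 120 N. Pads are 22 mm wide; open, the fingers measure 114 mm over their backs; the gripper's body (76 mm by 85 mm) begins 54 mm behind the grasp point. The pads swing forward as they close: fully open they stand 13 mm farther back than shut.
Start: joints at [-79.567, 17.813, 0.802, 86.603, -0.252, 75.585, -1.558], TCP at [0.122, 0.536, 0.304] pointing down, gripper open.
Joint ranges: [-154.91, 154.91], [-16.99, 109.72], [-72.82, 74.43], [7.12, 147.25], [-82.49, 262.49], [11.32, 116.49], [-174.64, 174.64]. Speed limits (degrees/s): [159.86, 159.86, 180, 180, 180, 180, 180].

## Interface

Orientations are given as a 3x3 rotation matrix whose columns are the frame's x, y, z axes.
In Python, from plant import get_state, eyes, workorder gives the robot as it stands. The module is installed in compiled form; this text tells all that it offers.
- The arm moves only by the tool jog_arm, never from a script. Its argument "plan" is a list of rows, each an object of numbers: "tx", "ty", "tz": the shift along the world's x, y, z normalised to -1 to 1, where 1 is 0.3 m; "wx", "wy", "wz": the turn, a rotation vector about the world's x, y, z normalised to -1 to 1, where 1 is 180 degrees. In form: [{"tx": .., "ty": .., "tz": .., "wx": .., "wy": .., "wz": ..}, ...]. A call has 1 to 20 rows; each row is the pose to reach, as a shift and turn from the pose commanded when the call began, turning the shorter way round; what a row does not reach only later rows make up. A row lasts 1/10 s, in which the tool goes at most 50 mm and 8.59 degrees, less where a joint would pass 70% of its speed; a pose out of reach is approached as far as the arm can. A call with a number of a shift or a turn outside -1 to 1 is refused whole. A call with a gripper value outside its range is refused whole. "claw" is the opening, from 0 (shut) to 1 (fully open), set as the call begins (left out, the last holds). The fingers move at their own pace and stop on an object; "squeeze" is the grip in N (left out, the last holds). Time passes only in rows, so rows that repeat a pose let the fingers close. It gives the time, the measured TCP pose, the force, the opening and the grip force at its end, in the units of the state.
- get_state(): the state, without advancing time (a new reading comes with each control period).
- eyes.get_image(name): name is "side" or "top" or "wrist"; returns (picture, depth): 400x640x3 uint8, red, green, blue; 400x640 float32, m along the optical axis (not along the pixel's ray), 0 where there is no reading.
- eyes.calibration(name): a dict with "fx", "fy", "cx", "cy" (pixels), "R" (3x3) and "t" (3): a world point X has camera coordinates R X + t; the wrist camera has in their place "T_tool_cam" (4x4, takes a point from camera to tool coordinates, whose origin is the TCP and whose axes are the flange's). Camera axes: x right, y down, z forward; pixel columns grow to the right and rows downward; lengths in m; the calibration is good to about 2 mm. A picture is of the moment at which its call begins: read the wrist's pose just before it. calibration takes no time and is no camera call.
- workorder.sign_off(): hands the job in; it is judged then, once.
The state is a dict: "t": time; "joint_pos": joint angles; "qd": joint speeds; "tau": joint torques, N m; "position": TCP position; "tool_rot": TCP orientation; "contact_force": force on the tool from outside, world axes, zero at the start; "wrist_torque": the same for the moment, N m; "width": finger opening in m; "grasp_force": force on a finger pad.
Only numpy, scipy, OpenCV 4.12 (cv2) and the standard library are available. Lean on these libraries where they do the work, as an engineer would, in place of code of your own. Each camera call takes 0.05 s, during which the arm holds its last target. There are 200 camera calls.

## Working session

There is one attempt and no reset: what is moved stays moved. The work goes in short steps, Python scripts to look and compute and a tool call to move; the robot and the scene stay as the last step left them, time stands still between calls to the robot, and variables do not carry over. Pictures are saved under pics/ and viewed, at most 10 in all, crops included, and the job is handed in when it is done.

Besides the shell and the picture viewer there is one more tool, called after "Request:" as name([rows], argument=value, ...), one row to a line, values as JSON. jog_arm: Moves the arm, as the interface text tells. Scaled input: -1 to 1 covers 0.3 m each way for a shift and 180 degrees each way for a turn. Its arguments: {"type":"object","properties":{"plan":{"type":"array","items":{"type":"object","properties":{"tx":{"type":"number"},"ty":{"type":"number"},"tz":{"type":"number"},"wx":{"type":"number"},"wy":{"type":"number"},"wz":{"type":"number"}}}},"claw":{"type":"number"},"squeeze":{"type":"number"}},"required":["plan"]}

```bash
mkdir -p pics
cat > h.py <<'E'
import numpy as np, cv2
from plant import get_state, eyes, workorder
def grab(n):
    s=get_state(); im,d=eyes.get_image(n); c=eyes.calibration(n)
    if 'R' in c: R=np.array(c['R']);t=np.array(c['t']); Rw=R.T; tw=-R.T@t
    else:
        T=np.array(c['T_tool_cam']); Rt=np.array(s['tool_rot']); Rw=Rt@T[:3,:3]; tw=Rt@T[:3,3]+np.array(s['position'])
    v,u=np.mgrid[:400,:640]
    P=np.stack([(u-c['cx'])/c['fx']*d,(v-c['cy'])/c['fy']*d,d],-1)@Rw.T+tw
    P[d==0]=np.nan
    return im,d,P,s
E
python3 - <<'E'
from h import *
for n in ['top','side']:
    im,d,P,s=grab(n); cv2.imwrite(f'pics/{n}0.png',im[:,:,::-1]); np.save(f'{n}.npy',P)
print(s['t'],s['position'],s['tool_rot'],s['contact_force'],s['width'])
E
```

```text
0.05 [0.12192308 0.53574402 0.30283639] [[-9.75075491e-01  2.21872931e-01 -4.35892894e-04]
 [ 2.21873342e-01  9.75072767e-01 -2.30640357e-03]
 [-8.67012319e-05 -2.34563061e-03 -9.99997245e-01]] [-0.0621741  -0.1374145   0.51553883] 0.08543441510467352
```

View pics/top0.png

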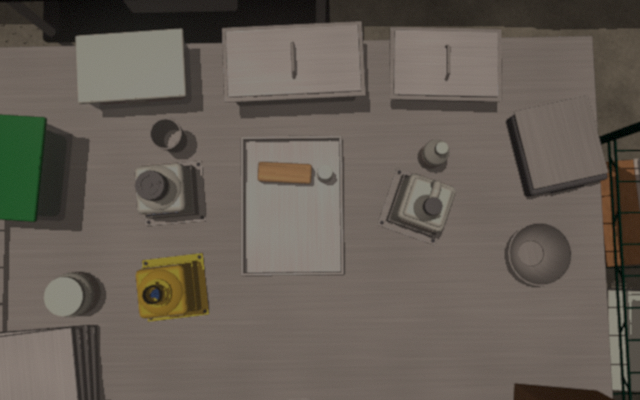

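View pics/side0.png

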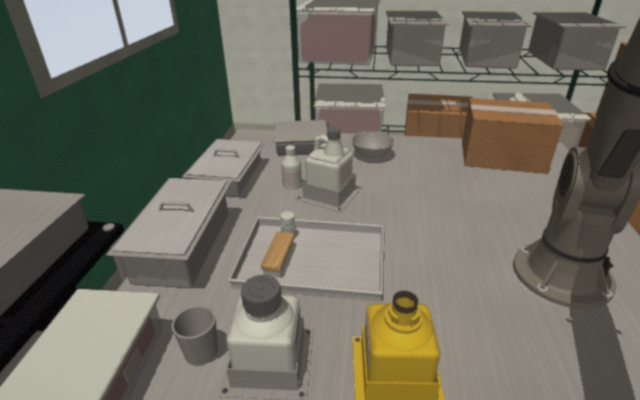

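The top view shows the white tub with its grey cap at about (152,185). Things that could be mistaken for it are the yellow tub (153,293), the jug cap (432,206), the cup (167,135) and the white round container (68,296). The pan is at (293,206), and its empty half is the lower, robot-side one. In the side view the tub's cap is at (262,293). I choose the white tub at (152,185).

Run:
```python
from h import *
for n,pts in [('top',[(152,185),(153,293),(432,206),(167,135),(68,296),(246,142),(339,142),(246,270),(339,270),(285,172),(326,174),(293,235),(198,168),(200,218),(150,222),(435,150)]),('side',[(262,284),(404,298),(330,262)])]:
    P=np.load(n+'.npy')
    for u,v in pts: print(n,u,v,np.nanmedian(P[v-1:v+2,u-1:u+2].reshape(-1,3),0).round(3))
P=np.load('top.npy')
m=(abs(P[...,2]-.184)<.008); m[:, :110]=0; m[:,200:]=0; m[:150]=0;m[230:]=0
q=P[m]; print(m.sum(),q.mean(0),q.min(0),q.max(0))
(c,r)=cv2.minEnclosingCircle(q[:,:2].astype(np.float32)); print(c,r)
im=cv2.imread('pics/top0.png'); cv2.imwrite('pics/c1.png',cv2.resize(im[120:240,100:360],None,fx=3,fy=3,interpolation=cv2.INTER_CUBIC))
# bracket plate / shoulder / pan rects
for nm,lo,hi,box in [('walls',.045,.06,(100,230,140,230)),('shoulder',.115,.146,(100,230,150,230)),('rim',.018,.03,(230,360,125,285)),('plate',.004,.015,(100,230,150,235))]:
    k=(P[...,2]>lo)&(P[...,2]<hi); w=np.zeros_like(k); w[box[2]:box[3],box[0]:box[1]]=1; k&=w
    print(nm,k.sum(),cv2.minAreaRect(P[k][:,:2].astype(np.float32)) if k.sum()>5 else 0)
k=(abs(P[...,2])<.0045)
```

```text
top 152 185 [0.609 0.297 0.185]
top 153 293 [0.38  0.304 0.151]
top 432 206 [ 0.553 -0.284  0.209]
top 167 135 [0.754 0.319 0.005]
top 68 296 [0.37  0.52  0.084]
top 246 142 [0.733 0.123 0.003]
top 339 142 [ 0.727 -0.106  0.024]
top 246 270 [0.418 0.125 0.002]
top 339 270 [ 0.414 -0.101  0.002]
top 285 172 [0.652 0.025 0.041]
top 326 174 [ 0.642 -0.072  0.068]
top 293 235 [0.501 0.01  0.004]
top 198 168 [0.67  0.242 0.004]
top 200 218 [0.546 0.237 0.006]
top 150 222 [0.538 0.359 0.006]
top 435 150 [ 0.683 -0.315  0.125]
side 262 284 [0.607 0.298 0.185]
side 404 298 [0.379 0.283 0.166]
side 330 262 [0.528 0.024 0.003]
714 [0.60814435 0.30251766 0.18413006] [0.57727817 0.27193094 0.17605275] [0.63959211 0.33442999 0.19030293]
(0.6085566878318787, 0.3031958341598511) 0.03205655887722969
walls 263 ((0.6398554444313049, 0.30151432752609253), (0.18619012832641602, 0.11764386296272278), 1.0108718872070312)
shoulder 1333 ((0.6083775162696838, 0.3031032979488373), (0.1104356199502945, 0.10674223303794861), 3.87467885017395)
rim 1160 ((0.5728204846382141, 0.011435285210609436), (0.24440331757068634, 0.33635470271110535), 89.67184448242188)
plate 782 ((0.6127260327339172, 0.3253070116043091), (0.32152992486953735, 0.20825573801994324), 89.07093811035156)
```

View pics/c1.png

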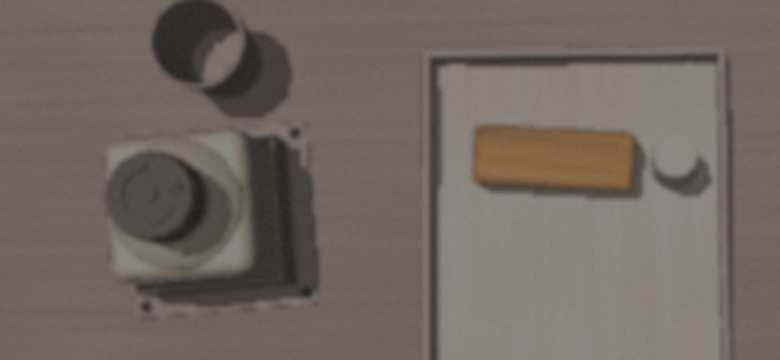

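Request:
jog_arm([
  {"tx":0.13,"ty":-0.065,"wz":-0.04},
  {"tx":0.27,"ty":-0.13,"wz":-0.08},
  {"tx":0.4,"ty":-0.195,"wz":-0.12},
  {"tx":0.53,"ty":-0.26,"wz":-0.16},
  {"tx":0.67,"ty":-0.325,"wz":-0.2},
  {"tx":0.8,"ty":-0.39,"wz":-0.24},
  {"tx":0.8,"ty":-0.39,"wz":-0.24},
], claw=1)

```text
invalid input at $.plan[0]: expected keys tx, ty, tz, wx, wy, wz
```

Request:
jog_arm([
  {"tx":0.13,"ty":-0.062,"wz":-0.04},
  {"tx":0.27,"ty":-0.125,"wz":-0.08},
  {"tx":0.4,"ty":-0.19,"wz":-0.12},
  {"tx":0.53,"ty":-0.25,"wz":-0.16},
  {"tx":0.67,"ty":-0.315,"wz":-0.2},
  {"tx":0.82,"ty":-0.387,"wz":-0.23},
  {"tx":0.82,"ty":-0.387,"wz":-0.23},
  {"tx":0.82,"ty":-0.387,"wz":-0.23},
])

```text
invalid input at $.plan[0]: expected keys tx, ty, tz, wx, wy, wz
```

Run:
```python
from h import *
im,d,P,s=grab('wrist'); cv2.imwrite('pics/w1.png',im[:,:,::-1])
print(s['t'],s['position'],np.array(s['tool_rot']).round(4).tolist(),np.round(s['joint_pos'],1))
for lo in (.176,):
    m=(P[...,2]>lo)&(P[...,2]<.192)&(np.hypot(P[...,0]-.608,P[...,1]-.303)<.05)
    q=P[m]; print(m.sum(),np.median(q,0),q.min(0),q.max(0),cv2.minEnclosingCircle(q[:,:2].astype(np.float32)))
    v,u=np.nonzero(m); print(u.min(),u.max(),v.min(),v.max())
```

```text
0.1 [0.1219067  0.53579601 0.30289658] [[-0.9751, 0.2218, -0.0004], [0.2218, 0.9751, -0.0021], [-0.0001, -0.0022, -1.0]] [-79.6  17.9   0.8  86.7  -0.3  75.6  -1.6]
  return _methods._mean(a, axis=axis, dtype=dtype,
  ret = um.true_divide(
Traceback (most recent call last):
ValueError: zero-size array to reduction operation minimum which has no identity
```

View pics/w1.png

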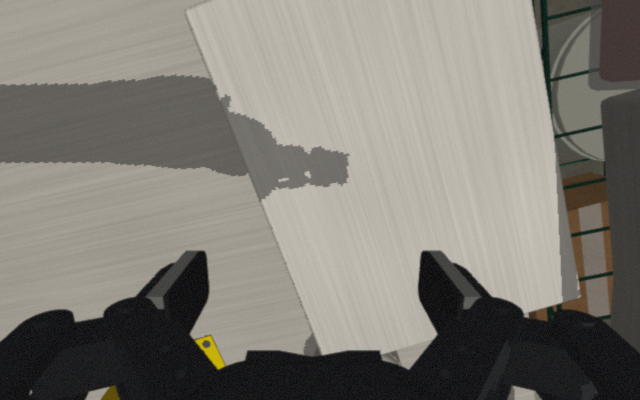

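The call was refused because every row needs all six keys. The arm is still at its start, and the wrist view shows only the open fingers above the table and a light stack.

Request:
jog_arm([
  {"tx":0.4,"ty":-0.195,"tz":0,"wx":0,"wy":0,"wz":-0.12},
  {"tx":0.4,"ty":-0.195,"tz":0,"wx":0,"wy":0,"wz":-0.12},
  {"tx":0.4,"ty":-0.195,"tz":0,"wx":0,"wy":0,"wz":-0.12},
  {"tx":0.8,"ty":-0.39,"tz":0,"wx":0,"wy":0,"wz":-0.24},
  {"tx":0.8,"ty":-0.39,"tz":0,"wx":0,"wy":0,"wz":-0.24},
  {"tx":0.8,"ty":-0.39,"tz":0,"wx":0,"wy":0,"wz":-0.24},
  {"tx":0.8,"ty":-0.39,"tz":0,"wx":0,"wy":0,"wz":-0.24},
], claw=1)

```text
t: 0.85
position: [0.3685, 0.4142, 0.3037]
tool_rot: [[-0.548, 0.836, 0.004], [0.836, 0.548, -0.004], [-0.005, 0.002, -1.0]]
contact_force: [0.6, 0.7, 0.4]
width: 0.0855
grasp_force: 0.0
```

Request:
jog_arm([
  {"tx":0.4,"ty":-0.19,"tz":0,"wx":0,"wy":0,"wz":-0.115},
  {"tx":0.4,"ty":-0.19,"tz":0,"wx":0,"wy":0,"wz":-0.115},
  {"tx":0.4,"ty":-0.19,"tz":0,"wx":0,"wy":0,"wz":-0.115},
  {"tx":0.82,"ty":-0.387,"tz":0,"wx":0,"wy":0,"wz":-0.23},
  {"tx":0.82,"ty":-0.387,"tz":0,"wx":0,"wy":0,"wz":-0.23},
  {"tx":0.82,"ty":-0.387,"tz":0,"wx":0,"wy":0,"wz":-0.23},
  {"tx":0.82,"ty":-0.387,"tz":0,"wx":0,"wy":0,"wz":-0.23},
  {"tx":0.82,"ty":-0.387,"tz":0,"wx":0,"wy":0,"wz":-0.23},
  {"tx":0.82,"ty":-0.387,"tz":0,"wx":0,"wy":0,"wz":-0.23},
  {"tx":0.82,"ty":-0.387,"tz":0,"wx":0,"wy":0,"wz":-0.23},
])

```text
t: 1.85
position: [0.6064, 0.3054, 0.3041]
tool_rot: [[0.125, 0.992, -0.001], [0.992, -0.125, 0.002], [0.002, -0.001, -1.0]]
contact_force: [0.0, -0.0, 0.5]
width: 0.0851
grasp_force: 0.0
```

Run:
```python
from h import *
im,d,P,s=grab('wrist'); cv2.imwrite('pics/w2.png',im[:,:,::-1])
print(s['t'],s['position'],np.array(s['tool_rot']).round(4).tolist(),np.round(s['joint_pos'],1))
m=(P[...,2]>.178)&(P[...,2]<.190)&(np.hypot(P[...,0]-.608,P[...,1]-.303)<.05)
q=P[m]; print(m.sum(),np.median(q,0),q.min(0),q.max(0),cv2.minEnclosingCircle(q[:,:2].astype(np.float32)))
```

```text
1.85 [0.60644395 0.30542235 0.3041281 ] [[0.1253, 0.9921, -0.001], [0.9921, -0.1253, 0.0017], [0.0016, -0.0012, -1.0]] [-42.6  35.3  26.9  63.4 -15.3  84.6 -25.8]
8847 [0.61083995 0.30675184 0.18409364] [0.5785803  0.27377494 0.17801285] [0.64267005 0.33652824 0.18752514] ((0.6107678413391113, 0.30439627170562744), 0.03233766183257103)
```

View pics/w2.png

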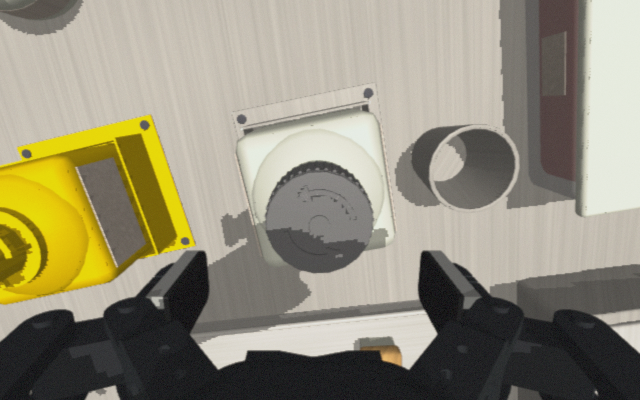

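The cap (two arrows, grey, on the white tub) is at about (320,220), centred between the fingers. Its top measures 184 mm, as stated. I'm descending.

Request:
jog_arm([
  {"tx":0.005,"ty":0.003,"tz":-0.1,"wx":0,"wy":0,"wz":0},
  {"tx":0.005,"ty":0.003,"tz":-0.2,"wx":0,"wy":0,"wz":0},
  {"tx":0.005,"ty":0.003,"tz":-0.275,"wx":0,"wy":0,"wz":0},
  {"tx":0.005,"ty":0.003,"tz":-0.275,"wx":0,"wy":0,"wz":0},
  {"tx":0.005,"ty":0.003,"tz":-0.275,"wx":0,"wy":0,"wz":0},
  {"tx":0.005,"ty":0.003,"tz":-0.275,"wx":0,"wy":0,"wz":0},
])

```text
t: 2.5
position: [0.6102, 0.3048, 0.2238]
tool_rot: [[0.128, 0.992, 0.004], [0.992, -0.128, 0.002], [0.002, 0.003, -1.0]]
contact_force: [0.7, 0.4, 0.4]
width: 0.085
grasp_force: 0.0
```

Request:
jog_arm([
  {"tx":0,"ty":0,"tz":0,"wx":0,"wy":0,"wz":0},
  {"tx":0,"ty":0,"tz":0,"wx":0,"wy":0,"wz":0},
  {"tx":0,"ty":0,"tz":0,"wx":0,"wy":0,"wz":0},
  {"tx":0,"ty":0,"tz":0,"wx":0,"wy":0,"wz":0},
  {"tx":0,"ty":0,"tz":0,"wx":0,"wy":0,"wz":0},
  {"tx":0,"ty":0,"tz":0,"wx":0,"wy":0,"wz":0},
  {"tx":0,"ty":0,"tz":0,"wx":0,"wy":0,"wz":0},
  {"tx":0,"ty":0,"tz":0,"wx":0,"wy":0,"wz":0},
], claw=0, squeeze=30)

```text
t: 3.3
position: [0.6099, 0.3044, 0.2233]
tool_rot: [[0.129, 0.992, 0.002], [0.992, -0.129, 0.001], [0.002, 0.002, -1.0]]
contact_force: [-2.1, -0.1, 6.0]
width: 0.0608
grasp_force: 34.3
```

Request:
jog_arm([
  {"tx":0,"ty":0,"tz":0,"wx":0,"wy":0,"wz":0},
  {"tx":0,"ty":0,"tz":0,"wx":0,"wy":0,"wz":0},
  {"tx":0,"ty":0,"tz":0,"wx":0,"wy":0,"wz":0},
  {"tx":0,"ty":0,"tz":-0.005,"wx":0,"wy":0,"wz":0},
  {"tx":0,"ty":0,"tz":-0.01,"wx":0,"wy":0,"wz":0},
  {"tx":0,"ty":0,"tz":-0.015,"wx":0,"wy":0,"wz":0},
  {"tx":0,"ty":0,"tz":-0.02,"wx":0,"wy":0,"wz":0},
  {"tx":0,"ty":0,"tz":-0.02,"wx":0,"wy":0,"wz":0},
  {"tx":0,"ty":0,"tz":-0.02,"wx":0,"wy":0,"wz":0},
], squeeze=90)

```text
t: 4.2
position: [0.6099, 0.3044, 0.2196]
tool_rot: [[0.129, 0.992, 0.003], [0.992, -0.129, 0.002], [0.003, 0.002, -1.0]]
contact_force: [-4.7, -1.2, 14.2]
width: 0.0604
grasp_force: 95.8
```

Request:
jog_arm([
  {"tx":0,"ty":0,"tz":-0.005,"wx":0,"wy":0,"wz":0},
  {"tx":0,"ty":0,"tz":-0.01,"wx":0,"wy":0,"wz":0},
  {"tx":0,"ty":0,"tz":-0.015,"wx":0,"wy":0,"wz":0},
  {"tx":0,"ty":0,"tz":-0.02,"wx":0,"wy":0,"wz":0},
  {"tx":0,"ty":0,"tz":-0.02,"wx":0,"wy":0,"wz":0},
  {"tx":0,"ty":0,"tz":-0.02,"wx":0,"wy":0,"wz":0},
])

```text
t: 4.8
position: [0.61, 0.3043, 0.2167]
tool_rot: [[0.129, 0.992, 0.004], [0.992, -0.129, 0.004], [0.004, 0.003, -1.0]]
contact_force: [-8.0, -2.9, 22.2]
width: 0.0603
grasp_force: 97.3
```

Request:
jog_arm([
  {"tx":-0.003,"ty":0,"tz":-0.006,"wx":0,"wy":0,"wz":0},
  {"tx":-0.003,"ty":0,"tz":-0.01,"wx":0,"wy":0,"wz":0},
  {"tx":-0.003,"ty":0,"tz":-0.01,"wx":0,"wy":0,"wz":0.02},
  {"tx":-0.003,"ty":0,"tz":-0.01,"wx":0,"wy":0,"wz":0.04},
  {"tx":-0.003,"ty":0,"tz":-0.01,"wx":0,"wy":0,"wz":0.06},
  {"tx":-0.003,"ty":0,"tz":-0.01,"wx":0,"wy":0,"wz":0.08},
  {"tx":-0.003,"ty":0,"tz":-0.01,"wx":0,"wy":0,"wz":0.1},
  {"tx":-0.003,"ty":0,"tz":-0.01,"wx":0,"wy":0,"wz":0.1},
  {"tx":-0.003,"ty":0,"tz":-0.01,"wx":0,"wy":0,"wz":0.1},
])

```text
t: 5.7
position: [0.6106, 0.3054, 0.2168]
tool_rot: [[-0.185, 0.983, 0.01], [0.983, 0.185, 0.007], [0.005, 0.011, -1.0]]
contact_force: [-6.9, -2.1, 28.5]
width: 0.0601
grasp_force: 97.8
```

Run:
```python
from h import *
s=get_state(); print(s['contact_force'],s['wrist_torque'],s['position'])
```

```text
[-6.93051713 -2.11493173 28.53903406] [-0.61435877  2.05561381  0.12820119] [0.61060676 0.30535645 0.21676837]
```

Request:
jog_arm([
  {"tx":0,"ty":0,"tz":0,"wx":0,"wy":0,"wz":0.025},
  {"tx":0,"ty":0,"tz":0,"wx":0,"wy":0,"wz":0.05},
  {"tx":0,"ty":0,"tz":0,"wx":0,"wy":0,"wz":0.075},
  {"tx":0,"ty":0,"tz":0,"wx":0,"wy":0,"wz":0.1},
  {"tx":0,"ty":0,"tz":0,"wx":0,"wy":0,"wz":0.125},
  {"tx":0,"ty":0,"tz":0,"wx":0,"wy":0,"wz":0.15},
  {"tx":0,"ty":0,"tz":0,"wx":0,"wy":0,"wz":0.175},
  {"tx":0,"ty":0,"tz":0,"wx":0,"wy":0,"wz":0.2},
  {"tx":0,"ty":0,"tz":0,"wx":0,"wy":0,"wz":0.225},
  {"tx":0,"ty":0,"tz":0,"wx":0,"wy":0,"wz":0.25},
  {"tx":0,"ty":0,"tz":0,"wx":0,"wy":0,"wz":0.275},
  {"tx":0,"ty":0,"tz":0,"wx":0,"wy":0,"wz":0.29},
  {"tx":0,"ty":0,"tz":0,"wx":0,"wy":0,"wz":0.29},
  {"tx":0,"ty":0,"tz":0,"wx":0,"wy":0,"wz":0.29},
  {"tx":0,"ty":0,"tz":0,"wx":0,"wy":0,"wz":0.29},
])

```text
t: 7.2
position: [0.609, 0.3057, 0.2167]
tool_rot: [[-0.89, 0.456, 0.006], [0.456, 0.89, 0.006], [-0.003, 0.008, -1.0]]
contact_force: [-10.4, -2.5, 31.6]
width: 0.0604
grasp_force: 98.0
```

Run:
```python
from h import *
s=get_state(); R=np.array(s['tool_rot']);print(s['contact_force'],s['wrist_torque'],s['position'],np.degrees(np.arctan2(R[1,1],R[0,1])),s['joint_pos'])
```

```text
[-10.44845143  -2.51252565  31.64087374] [-1.05875475  2.5384736   0.04955271] [0.60899171 0.30567219 0.21668417] 62.8666448374674 [-34.10501537  36.30194592  10.446181    71.26023077  -6.61564498
  72.53618806  39.15503219]
```

Request:
jog_arm([
  {"tx":0,"ty":0,"tz":0.01,"wx":0,"wy":0,"wz":0},
  {"tx":0,"ty":0,"tz":0.02,"wx":0,"wy":0,"wz":0},
  {"tx":0,"ty":0,"tz":0.03,"wx":0,"wy":0,"wz":0},
  {"tx":0,"ty":0,"tz":0.04,"wx":0,"wy":0,"wz":0},
  {"tx":0,"ty":0,"tz":0.05,"wx":0,"wy":0,"wz":0},
  {"tx":0,"ty":0,"tz":0.06,"wx":0,"wy":0,"wz":0},
  {"tx":0,"ty":0,"tz":0.07,"wx":0,"wy":0,"wz":0},
  {"tx":0,"ty":0,"tz":0.08,"wx":0,"wy":0,"wz":0},
  {"tx":0,"ty":0,"tz":0.08,"wx":0,"wy":0,"wz":0},
])

```text
t: 8.1
position: [0.6088, 0.3036, 0.2301]
tool_rot: [[-0.889, 0.458, -0.0], [0.458, 0.889, -0.001], [-0.0, -0.001, -1.0]]
contact_force: [-0.5, 1.0, 0.2]
width: 0.0602
grasp_force: 96.8
```

Request:
jog_arm([
  {"tx":0,"ty":0,"tz":0.05,"wx":0,"wy":0,"wz":0},
  {"tx":0,"ty":0,"tz":0.1,"wx":0,"wy":0,"wz":0},
  {"tx":0,"ty":0,"tz":0.15,"wx":0,"wy":0,"wz":0},
  {"tx":0,"ty":0,"tz":0.21,"wx":0,"wy":0,"wz":0},
  {"tx":0,"ty":0,"tz":0.27,"wx":0,"wy":0,"wz":0},
  {"tx":0,"ty":0,"tz":0.27,"wx":0,"wy":0,"wz":0},
  {"tx":0,"ty":0,"tz":0.27,"wx":0,"wy":0,"wz":0},
  {"tx":0,"ty":0,"tz":0.27,"wx":0,"wy":0,"wz":0},
])

```text
t: 8.9
position: [0.6081, 0.3038, 0.3095]
tool_rot: [[-0.889, 0.458, -0.003], [0.458, 0.889, -0.001], [0.002, -0.003, -1.0]]
contact_force: [0.1, -0.5, -1.3]
width: 0.0607
grasp_force: 97.2
```

Run:
```python
from h import *
s=get_state(); print(s['t'],s['position'],s['contact_force'])
im,d,P,s=grab('side'); cv2.imwrite('pics/s2.png',im[:,:,::-1])
P=grab('top')[2]
k=(P[...,2]>.018)&(P[...,2]<.03); w=np.zeros_like(k); w[125:285,230:360]=1;k&=w
print(cv2.minAreaRect(P[k][:,:2].astype(np.float32)))
```

```text
8.9 [0.6081213  0.30378898 0.30954189] [ 0.1053623  -0.48444189 -1.29866965]
((0.5735008120536804, 0.011613376438617706), (0.24466967582702637, 0.3371042013168335), 89.65443420410156)
```

View pics/s2.png

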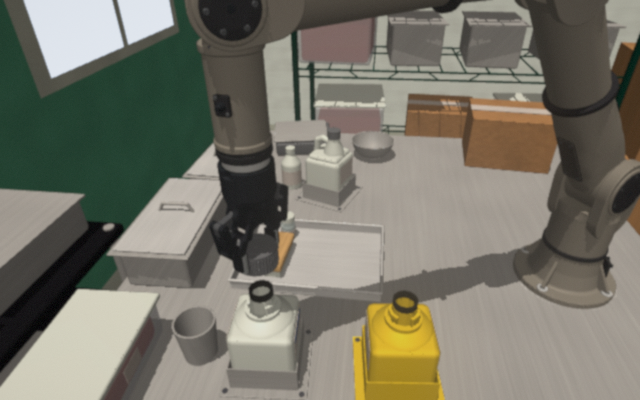

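The cap is in the gripper (about 262,255) and the tub's neck is bare (262,292). The pan hasn't moved, so I carry the cap over to its near half.

Request:
jog_arm([
  {"tx":-0.13,"ty":-0.324,"tz":0,"wx":0,"wy":0,"wz":-0.07},
  {"tx":-0.13,"ty":-0.324,"tz":0,"wx":0,"wy":0,"wz":-0.07},
  {"tx":-0.26,"ty":-0.648,"tz":0,"wx":0,"wy":0,"wz":-0.14},
  {"tx":-0.26,"ty":-0.648,"tz":0,"wx":0,"wy":0,"wz":-0.14},
  {"tx":-0.26,"ty":-0.648,"tz":0,"wx":0,"wy":0,"wz":-0.14},
  {"tx":-0.388,"ty":-0.972,"tz":0,"wx":0,"wy":0,"wz":-0.2},
  {"tx":-0.388,"ty":-0.972,"tz":0,"wx":0,"wy":0,"wz":-0.2},
  {"tx":-0.388,"ty":-0.972,"tz":0,"wx":0,"wy":0,"wz":-0.2},
  {"tx":-0.388,"ty":-0.972,"tz":0,"wx":0,"wy":0,"wz":-0.2},
  {"tx":-0.388,"ty":-0.972,"tz":0,"wx":0,"wy":0,"wz":-0.2},
  {"tx":-0.388,"ty":-0.972,"tz":0,"wx":0,"wy":0,"wz":-0.2},
  {"tx":-0.388,"ty":-0.972,"tz":0,"wx":0,"wy":0,"wz":-0.2},
  {"tx":-0.388,"ty":-0.972,"tz":0,"wx":0,"wy":0,"wz":-0.2},
])

```text
t: 10.3
position: [0.4925, 0.0135, 0.3112]
tool_rot: [[-0.452, 0.892, -0.0], [0.892, 0.452, -0.0], [0.0, -0.0, -1.0]]
contact_force: [-0.2, 0.5, -0.8]
width: 0.0607
grasp_force: 97.4
```

Request:
jog_arm([
  {"tx":0,"ty":0,"tz":-0.13,"wx":0,"wy":0,"wz":0},
  {"tx":0,"ty":0,"tz":-0.26,"wx":0,"wy":0,"wz":0},
  {"tx":0,"ty":0,"tz":-0.39,"wx":0,"wy":0,"wz":0},
  {"tx":0,"ty":0,"tz":-0.52,"wx":0,"wy":0,"wz":0},
  {"tx":0,"ty":0,"tz":-0.62,"wx":0,"wy":0,"wz":0},
  {"tx":0,"ty":0,"tz":-0.7,"wx":0,"wy":0,"wz":0},
  {"tx":0,"ty":0,"tz":-0.72,"wx":0,"wy":0,"wz":0},
  {"tx":0,"ty":0,"tz":-0.72,"wx":0,"wy":0,"wz":0},
  {"tx":0,"ty":0,"tz":-0.72,"wx":0,"wy":0,"wz":0},
  {"tx":0,"ty":0,"tz":-0.72,"wx":0,"wy":0,"wz":0},
  {"tx":0,"ty":0,"tz":-0.72,"wx":0,"wy":0,"wz":0},
])

```text
t: 11.4
position: [0.4932, 0.0126, 0.0967]
tool_rot: [[-0.451, 0.893, 0.003], [0.893, 0.451, 0.0], [-0.001, 0.003, -1.0]]
contact_force: [0.5, 0.2, -1.4]
width: 0.0605
grasp_force: 97.4
```

Request:
jog_arm([
  {"tx":0,"ty":0,"tz":-0.02,"wx":0,"wy":0,"wz":0},
  {"tx":0,"ty":0,"tz":-0.04,"wx":0,"wy":0,"wz":0},
  {"tx":0,"ty":0,"tz":-0.053,"wx":0,"wy":0,"wz":0},
  {"tx":0,"ty":0,"tz":-0.057,"wx":0,"wy":0,"wz":0},
  {"tx":0,"ty":0,"tz":-0.061,"wx":0,"wy":0,"wz":0},
  {"tx":0,"ty":0,"tz":-0.064,"wx":0,"wy":0,"wz":0},
  {"tx":0,"ty":0,"tz":-0.064,"wx":0,"wy":0,"wz":0},
  {"tx":0,"ty":0,"tz":-0.064,"wx":0,"wy":0,"wz":0},
])

```text
t: 12.2
position: [0.4921, 0.0124, 0.0766]
tool_rot: [[-0.451, 0.893, -0.0], [0.893, 0.451, 0.0], [0.0, -0.0, -1.0]]
contact_force: [-2.2, 0.1, 4.6]
width: 0.0605
grasp_force: 98.0
```

Request:
jog_arm([
  {"tx":0,"ty":0,"tz":-0.002,"wx":0,"wy":0,"wz":0},
  {"tx":0,"ty":0,"tz":-0.002,"wx":0,"wy":0,"wz":0},
  {"tx":0,"ty":0,"tz":-0.002,"wx":0,"wy":0,"wz":0},
  {"tx":0,"ty":0,"tz":-0.002,"wx":0,"wy":0,"wz":0},
], squeeze=20)

```text
t: 12.6
position: [0.4921, 0.0124, 0.0766]
tool_rot: [[-0.451, 0.893, -0.0], [0.893, 0.451, 0.0], [0.001, -0.0, -1.0]]
contact_force: [-4.0, -0.1, 11.0]
width: 0.0607
grasp_force: 98.7
```

Request:
jog_arm([
  {"tx":0,"ty":0,"tz":0,"wx":0,"wy":0,"wz":0},
  {"tx":0,"ty":0,"tz":0,"wx":0,"wy":0,"wz":0},
  {"tx":0,"ty":0,"tz":0,"wx":0,"wy":0,"wz":0},
  {"tx":0,"ty":0,"tz":0,"wx":0,"wy":0,"wz":0},
  {"tx":0,"ty":0,"tz":0,"wx":0,"wy":0,"wz":0},
  {"tx":0,"ty":0,"tz":0,"wx":0,"wy":0,"wz":0},
  {"tx":0,"ty":0,"tz":0,"wx":0,"wy":0,"wz":0},
  {"tx":0,"ty":0,"tz":0,"wx":0,"wy":0,"wz":0},
  {"tx":0,"ty":0,"tz":0,"wx":0,"wy":0,"wz":0},
  {"tx":0,"ty":0,"tz":0,"wx":0,"wy":0,"wz":0},
], claw=1)

```text
t: 13.6
position: [0.4923, 0.0125, 0.0756]
tool_rot: [[-0.451, 0.893, 0.0], [0.893, 0.451, -0.0], [-0.0, 0.0, -1.0]]
contact_force: [-0.3, 0.0, -0.4]
width: 0.0854
grasp_force: 0.0
```

Released. I raise the gripper straight up and check.

Request:
jog_arm([
  {"tx":0,"ty":0,"tz":0.05,"wx":0,"wy":0,"wz":0},
  {"tx":0,"ty":0,"tz":0.12,"wx":0,"wy":0,"wz":0},
  {"tx":0,"ty":0,"tz":0.25,"wx":0,"wy":0,"wz":0},
  {"tx":0,"ty":0,"tz":0.4,"wx":0,"wy":0,"wz":0},
  {"tx":0,"ty":0,"tz":0.55,"wx":0,"wy":0,"wz":0},
  {"tx":0,"ty":0,"tz":0.65,"wx":0,"wy":0,"wz":0},
  {"tx":0,"ty":0,"tz":0.65,"wx":0,"wy":0,"wz":0},
  {"tx":0,"ty":0,"tz":0.65,"wx":0,"wy":0,"wz":0},
  {"tx":0,"ty":0,"tz":0.65,"wx":0,"wy":0,"wz":0},
])

```text
t: 14.5
position: [0.4912, 0.0126, 0.2691]
tool_rot: [[-0.451, 0.893, -0.003], [0.893, 0.451, -0.0], [0.001, -0.003, -1.0]]
contact_force: [0.3, -0.7, -0.2]
width: 0.0854
grasp_force: 0.0
```

Run:
```python
from h import *
im,d,P,s=grab('wrist'); print(s['t'],s['position'],s['contact_force'])
m=(P[...,2]>.03)&(P[...,2]<.045)&(np.hypot(P[...,0]-.492,P[...,1]-.0125)<.05)
q=P[m]; A=np.c_[q[:,:2],np.ones(len(q))]; print(m.sum(),np.median(q,0),np.linalg.lstsq(A,q[:,2],rcond=None)[0])
im2=grab('side')[0]
cv2.imwrite('pics/f.png',cv2.resize(np.hstack([im,im2]),(800,250))[:,:,::-1])
```

```text
14.5 [0.49124404 0.01260161 0.26912799] [ 0.33281554 -0.69957262 -0.24315904]
3870 [0.49303436 0.01420103 0.03700582] [ 0.00337522 -0.01004545  0.03543668]
```

View pics/f.png

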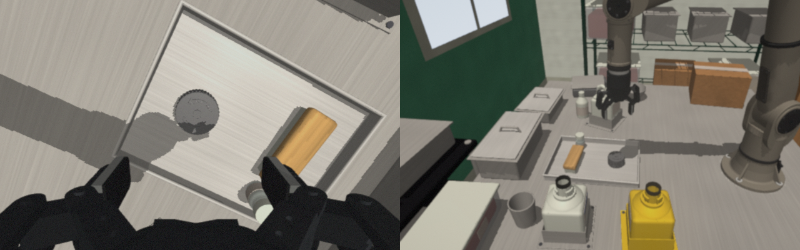

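The cap lies flat with its top at 37 mm (3 mm floor plus 34 mm cap) and its arrows up. It is in the near half of the pan, at (195,112) in the wrist view. The brush and the vial look to be in their places, and the gripper is clear of everything.

```bash
python3 -c "
from h import *
print(workorder.sign_off())"
```

```text
the job is handed in; nothing more can be done
None
```

The tub is open, its cap lies flat and top side up in the near half of the pan, and the job is handed in at about 14.6 s on the robot's clock, though the hand-in returned no verdict.

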